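# Latch the print press and hold its dial on the third step

## Task

Start the bench print press: first swing the steel hasp on its lid over and all the way down until it lies flat with the brass staple through its slot. Only then, with the fingers on the red peg, turn the dial on the grey control box clockwise (seen from above), past the first and second clicks to the third, green three-dot mark, and keep holding it there: the dial springs back if let go, so finish while still holding it on the third mark. Leave the other things on the table where they are.

Things in the scene. Friction and masses are not known exactly. Their poses are not given: they have to be found in the camera images.
- press: low bench press, 200 x 180 x 65 mm, fixed to the table: grey base, white lid (closed, does not open) and blue front frame, both with their top at z = 65 mm. A small dark gauge (48 mm across, top 79 mm) stands on the lid at x = +64, y = +50 mm. Origin: centre of its underside; x points from its front (blue frame) to its back (white lid), y to its left, z up. It stands left or right of the control box, turned up to 0.35 rad.
- hasp_hinge (a point): middle of the hasp's hinge pin, in the press's frame at x = 0, y = 0, z = 70 mm; the pin lies along the press's y axis.
- hasp (a joint): angle of the hasp about its hinge: 0 = closed, lying flat toward the press's front (-x) with the staple through its slot; pi/2 = straight up; it starts open at 1.75 to 2.2, leaning back over the white lid. Steel strap 92 mm long from the hinge pin, 34 mm wide, 4 mm thick, with a slot from 40 to 64 mm from the pin. Its hinge is stiff (about 0.05 N m): it stays wherever it is left. When closed its upper face is 73 mm above the table.
- hasp_tip (a point): point on the hasp's solid end part, 80 mm from the hinge pin, mid-width, on the face that is the upper one when the hasp is closed.
- staple (a point): top of the fixed brass staple on the blue frame, 55 mm in front of the hinge pin, 84.5 mm above the table, 17 mm long (along x) by 5 mm wide; it stands about 11 mm out of the closed hasp.
- control: grey control box, 150 x 150 x 46 mm, fixed to the table. Origin: centre of its underside; x to its back, y to its left, z up. On its top: black dial and, along its far edge, the marks: a white bar (rest), one white dot, two white dots, three green dots.
- dial_axis (a point): centre of the dial's upper face, 58 mm above the table; the dial's axis is vertical. The dial is 96 mm across.
- dial (a joint): angle of the dial, clockwise from above: 0 = rest (white bar), 0.5 = first click (one dot), 1.0 = second (two dots), 1.5 = third (three green dots), hard stop beyond it at 1.75. A spring drives it back to 0 from everywhere, with about 0.11 N m at rest and 0.2 N m at the third click (6 N at the peg); each click adds and takes away up to 0.08 N m round its angle (at most 8 N at the peg in all), felt as rises and dips, never enough to keep the dial.
- dial_peg (a point): centre of the top of the red upright peg on the dial: 15 mm thick, standing 33 mm above the dial's face (top 91 mm above the table), 36 mm from the dial's axis. At rest it stands at bearing 223 degrees in the control box's frame (0 = its x, counter-clockwise), that is at the front right; clockwise it moves by the front to the front left.
- dial_pointer (a point): outer end of the white pointer line on the dial, 45 mm from the axis, opposite the peg; it points at the marks.
- prints: bystander: stack of stuck photo prints, 103 x 135 x 29 mm. Origin: centre of the underside.
- weight: bystander: grey cloth-covered weight, 100 x 46 x 27 mm. Origin: centre of the underside.
- eraser: bystander: blue and white eraser, 55 x 25 x 14 mm. Origin: centre of the underside.
- loupe: bystander: black loupe, 43 mm across, 38 mm high. Origin: centre of the underside.
- jar: bystander: small white jar with a black lid, 49 mm across, 60 mm high. Origin: centre of the underside.

How it is judged:
On the way, in this order (a step that is already met when the one before it is completed fails the run):
1. the hasp lies closed over its staple, the dial still at rest (value of joint hasp below 0.07 rad and value of joint dial below 0.25 rad), for 0.2 s.
2. the dial is turned past the first click toward the second (value of joint hasp below 0.07 rad and value of joint dial above 0.75 rad).
3. the dial is held on the third mark by the fingers (value of joint hasp below 0.07 rad and value of joint dial between 1.38 and 1.62 rad and contact force between the fingers and dial above 1 N), for 0.3 s.
At the end, for the whole second after the job is handed in: The hasp is closed (within 0.07 rad of flat) and the fingers hold the dial still (more than 1 N on it) on the third mark, at 1.5 +- 0.12 rad; the bystanders are within 30 mm of where they stood (all of step 3 and velocity of joint dial between -0.2 and 0.2 rad/s and distance of each of prints, weight, eraser, loupe, jar from where it was at the start of the episode below 0.03 m); the arm keeps its last pose, push and grip.
It fails at once if the dial is turned (over 0.25 rad) while the hasp is not closed (value of joint dial above 0.25 rad and value of joint hasp above 0.15 rad).
It fails at once if a bystander is moved by more than 30 mm (distance of any of prints, weight, eraser, loupe, jar from where it was at the start of the episode above 0.03 m).
It also fails if it takes over 54 s, if anything falls off the work surface, if the arm or the gripper's body presses on something with over 40 N, if the wrist force passes 120 N, or if a joint passes its speed limit or range.

## Robot

A 6-joint arm with a two-finger parallel gripper is mounted at the origin on a cart in front of the work surface, level with it; the furniture and walls round the work are solid. World frame = base frame: x ahead of the robot, y to its left, z up, the work surface at z = 0. Lengths are in m, angles in rad, forces in N, time in s.
With the tool pointing down it reaches from about 0.35 to 0.85 m from the base axis. Payload 8.1 kg.
Tool frame: the origin (TCP) lies at the very end of the fingers, on their centre line; the grasp point (between the pads) lies robot.tcp_to_grasp behind it (robot.tcp_to_grasp is the distance from the TCP to the grasp point, in m); z points along the fingers, y is the line along which they close (so a half turn about z gives the same grasp; the last joint's range is limited). The gripper opens to 93 mm and grips with 3 to 60 N. Pads are 15 mm wide; open, the fingers measure 128 mm over their backs; the gripper's body (75 mm by 188 mm) begins 65 mm behind the grasp point.
Start: joints at [-1.254, 0.13, 1.488, -0, 1.523, -0.085], TCP at [0.235, -0.552, 0.184] pointing down, gripper open.
Joint ranges: [-2.96, 2.96], [-0.89, 2.26], [0.02, 2.5], [-1.34, 4.48], [0, 2.73], [-2.66, 2.66]. Speed limits (rad/s): [2.39, 2.39, 2.79, 3.14, 3.14, 3.14].

## Interface

Orientations are given as a rotation vector (axis times angle).
In Python, from plant import robot gives the robot as it stands. The module is installed in compiled form; this text tells all that it offers.
- The arm moves only by the shell command python3 -m pendant 'ROWS' [FORCE]. ROWS is JSON, a list that holds one entry, the list of rows, each a list of 5 numbers: the opening, from 0 (shut) to 1 (fully open), then the shift along the tool's x, y, z in cm, then the turn about the tool's z in degrees. In form: [[[fingers, x, y, z, roll], ...]]. A call has 1 to 8 rows; each row shifts and turns the commanded pose from where the row before left it, along the tool's axes as they then stand; what a row does not reach is not made up. A row lasts 1/10 s, in which the tool goes at most 50 mm and 8.59 degrees, less where a joint would pass 70% of its speed; a pose out of reach is approached as far as the arm can. A call is refused whole if a number of a shift passes 5 or a number of a turn 8.59, either way. A call with a gripper value outside its range is refused whole. The fingers move at their own pace and stop on an object; FORCE is the grip in N (left out, the last holds). Time passes only in rows, so rows that do not move let the fingers close. It gives the time, the measured TCP pose, the force, the opening and the grip force at its end, in the units of the state.
- robot.read_state(): the state, without advancing time (a new reading comes with each control period).
- robot.read_camera(name): name is "scene" or "top"; returns a dict with "img" (384x512x3 uint8, blue, green, red), "K" (3x3 intrinsics, pixels), "pose" (4x4, takes a point from camera to world coordinates). Camera axes: x right, y up, looking along -z (the intrinsics and any distortion apply to the point x, -y, -z); pixel columns grow to the right and rows downward; lengths in m; the calibration is good to about 2 mm. A picture is of the moment at which its call begins. There is no depth.
- robot.close_job(): hands the job in; it is judged then, once.
The state is a dict: "t": time; "q": joint angles; "dq": joint speeds; "joint_torque": joint torques, N m; "tool_pos": TCP position; "orientation": TCP orientation; "force": force on the tool from outside, world axes, zero at the start; "wrist_torque": the same for the moment, N m; "opening": finger opening in m; "gripper_force": force on a finger pad.
Only numpy, scipy, OpenCV 4.12 (cv2) and the standard library are available. Lean on these libraries where they do the work, as an engineer would, in place of code of your own. Each camera call takes 0.05 s, during which the arm holds its last target. There are 200 camera calls.

## Working session

There is one attempt and no reset: what is moved stays moved. The work goes in short steps, Python scripts to look and compute and a shell command to move; the robot and the scene stay as the last step left them, time stands still between calls to the robot, and variables do not carry over. Pictures are saved under pics/ and viewed, at most 10 in all, crops included, and the job is handed in when it is done.

```bash
mkdir -p pics; cat > h.py <<'E'
import numpy as np, cv2
from plant import robot
def snap(n,f):
    c=robot.read_camera(n); cv2.imwrite(f,c["img"]); np.savez('pics/'+n+'.npz',**{k:c[k] for k in("img","K","pose")}); return c
def ray(c,u,v):
    K=np.array(c["K"]);P=np.array(c["pose"])
    d=np.linalg.inv(K)@[u,v,1]; d=P[:3,:3]@[d[0],-d[1],-d[2]]
    return P[:3,3],d
def onz(c,u,v,z):
    o,d=ray(c,u,v); return o+d*(z-o[2])/d[2]
E
python3 - <<'E'
from h import *
a=snap("scene","pics/s1.png");b=snap("top","pics/t1.png")
print({k:v for k,v in a.items() if k not in("img",)});print({k:v for k,v in b.items() if k!="img"})
print(robot.read_state(),robot.tcp_to_grasp)
E
```

```text
{'K': array([[460.24648279,   0.        , 247.07024491],
       [  0.        , 460.24648279, 187.85989132],
       [  0.        ,   0.        ,   1.        ]]), 'pose': array([[-0.54768237,  0.59537741, -0.58785182, -0.20848069],
       [-0.83642993, -0.4069986 ,  0.36706555,  0.6541909 ],
       [-0.02071233,  0.69273219,  0.72089744,  1.12111801],
       [ 0.        ,  0.        ,  0.        ,  1.        ]])}
{'K': array([[423.40143145,   0.        , 251.92728431],
       [  0.        , 423.40143145, 187.14135877],
       [  0.        ,   0.        ,   1.        ]]), 'pose': array([[-0.01986447,  0.98413774, -0.1762904 ,  0.41242859],
       [-0.99956013, -0.02343221, -0.01817904,  0.13564036],
       [-0.02202155,  0.17585174,  0.98417032,  1.13111936],
       [ 0.        ,  0.        ,  0.        ,  1.        ]])}
{'t': 0.1, 'q': array([-1.25438723e+00,  1.31083293e-01,  1.48915413e+00, -9.07242731e-06,
        1.52298450e+00, -8.54193772e-02]), 'dq': array([ 0.00047134, -0.00321906, -0.00105559, -0.0004506 ,  0.00225701,
       -0.00073363]), 'joint_torque': array([ 1.47878829e-03, -5.61338711e+01, -4.93096340e+01,  7.70340697e-02,
        2.91517563e-02, -1.16393749e-04]), 'tool_pos': array([ 0.23449353, -0.55167433,  0.18320271]), 'orientation': array([-3.07681307e+00, -6.26630655e-01,  3.08904468e-04]), 'force': array([0.97493758, 0.5048806 , 0.13346116]), 'wrist_torque': array([ 0.0018053 , -0.02491074,  0.03357413]), 'gripper_force': 0.0, 'opening': 0.09306828410469148} 0.0188
```

View pics/s1.png

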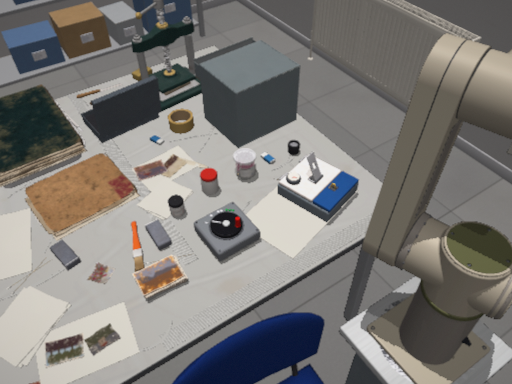

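View pics/t1.png

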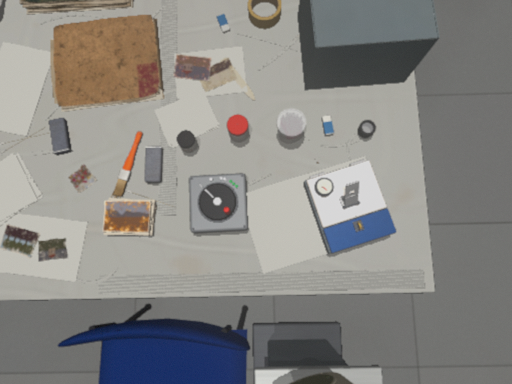

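The top view shows the press at about (350,207), with its blue frame toward the robot and the hasp at (351,195). The control box is at (218,203), with the red peg at (227,210). The eraser (327,125) and loupe (367,128) are behind the press. I'll zoom in on both.

```bash
python3 - <<'E'
from h import *
t=cv2.imread('pics/t1.png');s=cv2.imread('pics/s1.png')
a=cv2.resize(t[150:260,180:400],None,fx=3.6,fy=3.6,interpolation=2)[:,:800]
cv2.imwrite('pics/t1c.png',a)
b=cv2.resize(s[140:265,185:365],None,fx=4.4,fy=4.4,interpolation=2)
cv2.imwrite('pics/s1c.png',b)
c=dict(np.load('pics/top.npz'))
hsv=cv2.cvtColor(t,cv2.COLOR_BGR2HSV)
def blobs(m,n):
    k,l,st,ce=cv2.connectedComponentsWithStats(m.astype(np.uint8))
    for i in range(1,k):
        if st[i,4]>=n: print(st[i],ce[i])
H,S,V=cv2.split(hsv)
roi=np.zeros_like(H,bool);roi[150:260,180:400]=1
print('blue');m=(H>100)&(H<130)&(S>150)&roi;blobs(m,100)
cn,_=cv2.findContours(m.astype(np.uint8),0,1)
r=cv2.minAreaRect(max(cn,key=cv2.contourArea));bx=cv2.boxPoints(r)
for p in bx: print(p,onz(c,*p,.065))
print('red');blobs(((H<8)|(H>172))&(S>150)&roi,5)
print('green');blobs((H>45)&(H<85)&(S>100)&roi,2)
print('white');m=(V>190)&(S<40)&roi;blobs(m,300)
cn,_=cv2.findContours(m.astype(np.uint8),0,1)
for q in cn:
  if cv2.contourArea(q)>1000:
    for p in cv2.boxPoints(cv2.minAreaRect(q)): print(p,onz(c,*p,.065))
E
```

```text
blueTraceback (most recent call last):
  File "<stdin>", line 17, in <module>
ValueError: max() iterable argument is empty
```

View pics/t1c.png

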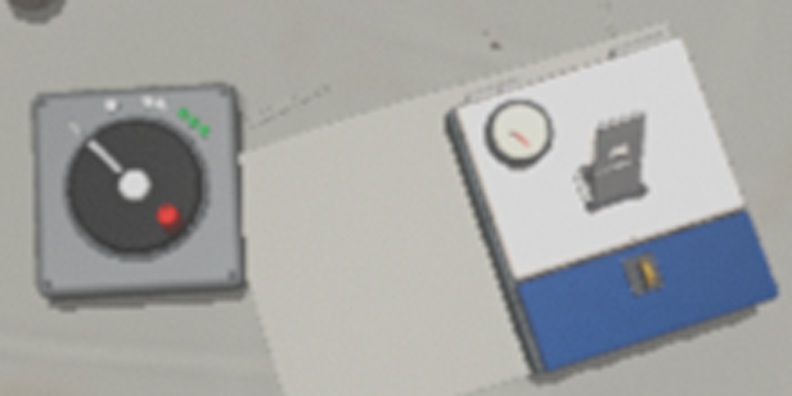

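View pics/s1c.png

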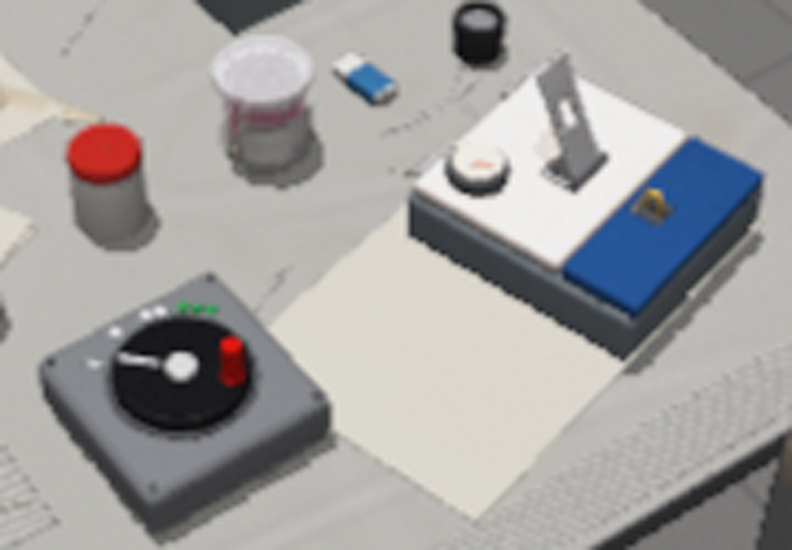

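```bash
python3 - <<'E'
from h import *
c=dict(np.load('pics/top.npz'));t=c['img']
hsv=cv2.cvtColor(t,cv2.COLOR_BGR2HSV)
print(hsv[236,360],hsv[210,226],hsv[180,365])
f=lambda u,v,z:onz(c,180+(u+.5)/3.6-.5,150+(v+.5)/3.6-.5,z)
C=np.array([f(455,105,.065),f(683,40,.065),f(778,295,.065),f(540,370,.065)])[:,:2]
print(C, C.mean(0)); 
ax=(C[0]+C[1]-C[2]-C[3])/2; ay=(C[0]+C[3]-C[1]-C[2])/2
print(np.linalg.norm(ax),np.linalg.norm(ay),np.arctan2(ax[1],ax[0]),np.arctan2(-ay[0],ay[1]))
th=(np.arctan2(ax[1],ax[0])+np.arctan2(-ay[0],ay[1]))/2
R=np.array([[np.cos(th),-np.sin(th)],[np.sin(th),np.cos(th)]])
inv=lambda p:R.T@(p[:2]-C.mean(0))
print('staple',inv(f(647,263,.0845)),'hinge',inv(f(612,200,.07)),'gauge',inv(f(520,132,.079)))
B=np.array([f(37,98,.046),f(235,87,.046),f(243,290,.046),f(42,297,.046)])[:,:2]
print(B,B.mean(0)); bx=(B[0]+B[1]-B[2]-B[3])/2
print(np.linalg.norm(bx),np.arctan2(bx[1],bx[0]))
print('axis',f(134,184,.058),'peg',f(168,214,.091))
for z in (.14,.145,.15,.155,.16): 
  l,r=f(600,113,z),f(645,113,z);print(z,inv((l+r)/2))
E
```

```text
[109 139 147] [  1 173 222] [135   2 216]
[[ 0.62177529  0.0164003 ]
 [ 0.6651269  -0.14796843]
 [ 0.48234537 -0.20093849]
 [ 0.43439635 -0.03411679]] [ 0.55091098 -0.09165585]
0.19217724294360664 0.17177230408192604 0.2726133828688971 0.2689928278519303
staple [-0.04874708 -0.00304024] hinge [0.00022611 0.00215805] gauge [0.06347518 0.04997756]
[[0.6380737  0.31785423]
 [0.64272231 0.1733447 ]
 [0.49523036 0.17015666]
 [0.49334156 0.31341806]] [0.56734198 0.24369341]
0.1461617605886842 0.026084393809140675
axis [0.57133758 0.24611958 0.058     ] peg [0.54506234 0.2194001  0.091     ]
0.14 [ 0.04811951 -0.00647548]
0.145 [ 0.04751034 -0.00515106]
0.15 [ 0.04690117 -0.00382663]
0.155 [ 0.046292  -0.0025022]
0.16 [ 0.04568283 -0.00117778]
```

```bash
python3 -m pendant '[[[0,0,0,-2,7.6],[0,4,-2.75,0,0],[0,4,-2.75,0,0],[0,4,-2.75,0,0],[0,4,-2.75,0,0],[0,4,-2.75,0,0],[0,4,-2.75,0,0],[0,4,-2.75,0,0]]]' 20
python3 -m pendant '[[[0,4,-2.75,0,0],[0,4,-2.75,0,0],[0,4,-2.75,0,0],[0,4,-2.75,0,0],[0,3.5,-2.5,0,0],[0,1,-0.5,0,0],[0,0,0,0,0],[0,0,0,0,0]]]'
cat >> h.py <<'E'
def pf(C=(0.551,-0.0917),th=0.2708):
    s=robot.read_state();p=s["tool_pos"];d=p[:2]-np.array(C)
    from scipy.spatial.transform import Rotation as Ro
    X=Ro.from_rotvec(s["orientation"]).as_matrix()
    print('t',round(s["t"],2),'press xy mm',np.round(1e3*np.array([np.cos(th)*d[0]+np.sin(th)*d[1],-np.sin(th)*d[0]+np.cos(th)*d[1]]),1),'z',round(1e3*p[2],1),'toolx ang',round(np.arctan2(X[1,0],X[0,0]),4),'tz',X[:,2].round(3),'F',np.round(s["force"],1),'open',round(s["opening"],4), 'xy',p[:2].round(4))
E
python3 -c "from h import *;pf()"
```

```text
t: 0.9
tool_pos: [0.4541, -0.2903, 0.2038]
orientation: [-3.113, -0.421, 0.0]
force: [1.1, 0.1, 0.1]
opening: 0.0334
gripper_force: 0.0
t: 1.7
tool_pos: [0.6131, -0.1035, 0.2036]
orientation: [3.113, 0.421, -0.002]
force: [0.2, -0.9, -0.5]
opening: 0.0002
gripper_force: 0.0
t 1.7 press xy mm [ 56.7 -27.9] z 203.6 toolx ang 0.2691 tz [-0.001 -0.    -1.   ] F [ 0.2 -0.9 -0.5] open 0.0002 xy [ 0.6131 -0.1035]
```

```bash
python3 -m pendant '[[[0,3.8,-2.7,0,0],[0,0,0,0,0],[0,0,0,4,0],[0,0,0,4,0],[0,0,0,0,0],[0,0,0,0,0]]]'
python3 -c "
from h import *
pf();c=snap('top','pics/t2.png');cv2.imwrite('pics/t2c.png',cv2.resize(c['img'][150:260,290:400],None,fx=5,fy=5,interpolation=2))"
```

```text
t: 2.3
tool_pos: [0.642, -0.0679, 0.1242]
orientation: [-3.113, -0.419, 0.003]
force: [0.6, 0.0, 0.7]
opening: 0.0004
gripper_force: 0.0
t 2.3 press xy mm [94.  -1.4] z 124.2 toolx ang 0.2675 tz [-0.002  0.    -1.   ] F [0.6 0.  0.7] open 0.0004 xy [ 0.642  -0.0679]
```

View pics/t2c.png

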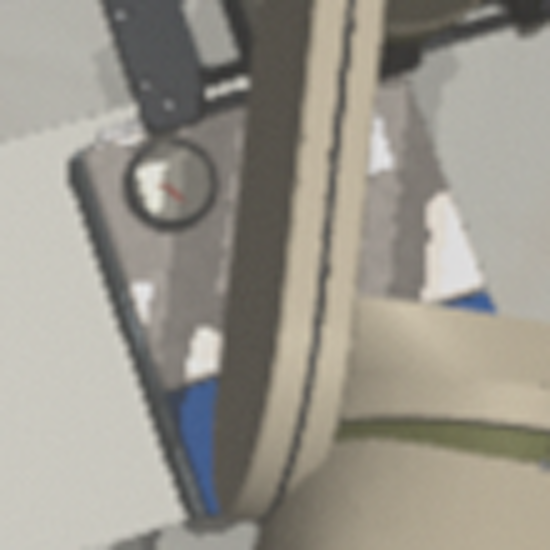

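The arm hides the hasp from the top camera, so I'll push by geometry: forward behind the strap to vertical, then check.

```bash
python3 -m pendant '[[[0,-2,0,0,0],[0,-2,0,0,0],[0,-2,0,0,0],[0,-1.2,0,-1,0],[0,-1.2,0,-1.2,0],[0,-1,0,-0.1,0],[0,0,0,0,0]]]'
python3 -c "
from h import *
pf();c=snap('scene','pics/s2.png');cv2.imwrite('pics/s2c.png',cv2.resize(c['img'][110:230,250:390],None,fx=4.5,fy=4.5,interpolation=2))"
```

```text
t: 3.05
tool_pos: [0.5534, -0.0926, 0.15]
orientation: [3.111, 0.42, 0.006]
force: [0.4, 0.7, -0.5]
opening: 0.0002
gripper_force: 0.0
t 3.05 press xy mm [ 2.1 -1.5] z 150.0 toolx ang 0.2683 tz [ 0.004 -0.001 -1.   ] F [ 0.4  0.7 -0.5] open 0.0002 xy [ 0.5534 -0.0926]
```

View pics/s2c.png

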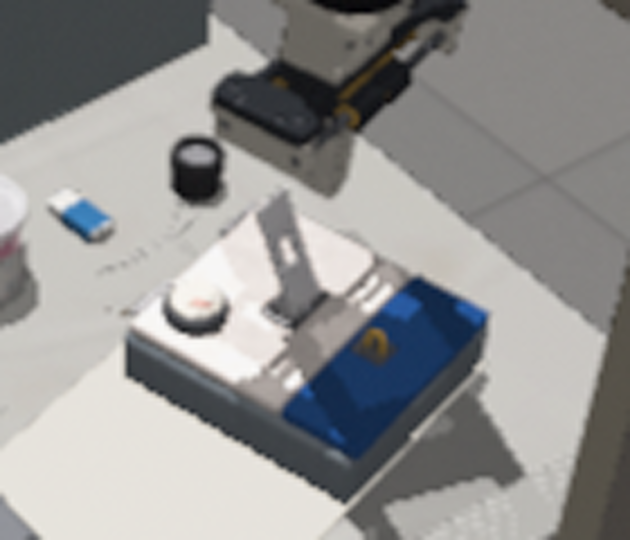

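```bash
python3 - <<'E'
from h import *
c=dict(np.load('pics/scene.npz'))
def proj(p):
    P=c['pose'];q=P[:3,:3].T@(np.array(p)-P[:3,3]);u=c['K']@[q[0],-q[1],-q[2]];return u[:2]/u[2]
for p in ([.5534,-.0926,.15],[.551,-.0917,.07],[.551,-.0917,.162],[.551+.044,-.0917+.012,.15]): 
    u=proj(p);print(p,u,(u-[250,110])*4.5)
f=lambda u,v,z:onz(c,250+u/4.5,110+v/4.5,z)
# corners in the scene view
for u,v in((127,330),(285,410),(350,452),(488,315)): print(f(u,v,.065))
E
```

```text
[0.5534, -0.0926, 0.15] [320.69429367 160.40677685] [318.12432153 226.83049582]
[0.551, -0.0917, 0.07] [318.59908805 179.26190959] [308.69589622 311.67859315]
[0.551, -0.0917, 0.162] [321.33835209 158.07976992] [321.0225844  216.35896464]
[0.5950000000000001, -0.07970000000000001, 0.15] [308.97002917 154.55192917] [265.36513126 200.48368129]
[0.61316282 0.02289548 0.065     ]
[ 0.48988395 -0.02133166  0.065     ]
[ 0.43560886 -0.03330004  0.065     ]
[ 0.47997072 -0.19833321  0.065     ]
```

View larger.

```bash
python3 - <<'E'
from h import *
c=snap('scene','pics/s3.png');t=snap('top','pics/t3.png')
a=cv2.resize(c['img'][60:200,250:450],None,fx=4,fy=4,interpolation=2)
cv2.imwrite('pics/s3c.png',a)
pf(); s=robot.read_state();print(s['q'])
E
```

```text
t 3.2 press xy mm [ 1.9 -0.5] z 147.4 toolx ang 0.269 tz [ 0.001 -0.    -1.   ] F [-0.   0.  -0.2] open 0.0003 xy [ 0.553  -0.0916]
[-2.55771955e-01  4.31066499e-02  1.64788399e+00  1.15242883e-04
  1.44994396e+00  1.04605703e+00]
```

View pics/s3c.png

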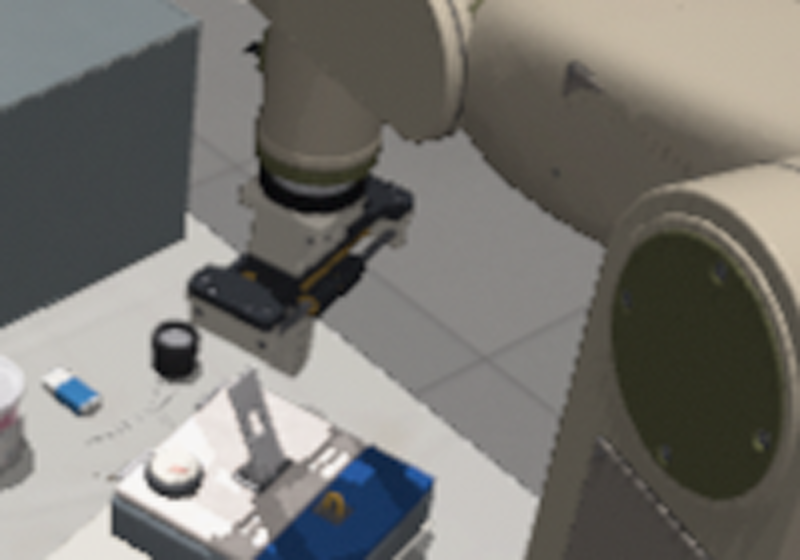

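```bash
python3 - <<'E'
from h import *
c=dict(np.load('pics/scene.npz'))
def proj(p):
    P=c['pose'];q=P[:3,:3].T@(np.array(p)-P[:3,3]);u=c['K']@[q[0],-q[1],-q[2]];return u[:2]/u[2]
T=np.array([.553,-.0916]);X=np.array([np.cos(.269),np.sin(.269)]);Y=np.array([-X[1],X[0]])
def S(n,dx,dy,z): print(n,((proj([*(T+dx*X+dy*Y),z])-[250,60])*4).round())
for dy in(-.094,.094):
  for dx in(-.037,.037): S(('body',dx,dy),dx,dy,.147+.084)
for dy in(-.0175,.0175):
  for dx in(-.0075,.0075): S(('tip',dx,dy),dx,dy,.147)
S('fingertop',0,0,.231);S('flange',0,0,.35)
E
```

```text
('body', -0.037, -0.094) [404. 281.]
('body', 0.037, -0.094) [323. 242.]
('body', -0.037, 0.094) [259. 410.]
('body', 0.037, 0.094) [175. 365.]
('tip', -0.0075, -0.0175) [303. 398.]
('tip', 0.0075, -0.0175) [287. 389.]
('tip', -0.0075, 0.0175) [277. 421.]
('tip', 0.0075, 0.0175) [261. 413.]
fingertop [292. 322.]
flange [309. 190.]
```

The strap hasn't moved: the fingers passed over it, and in the picture their ends look higher than the reported TCP. I'll go back over it and repeat the push lower, then measure with image differencing.

```bash
python3 -m pendant '[[[0,0,0,-4,0],[0,3,0.3,-2,0],[0,4.5,0,0,0],[0,2,0,0,0],[0,0,0,0,0],[0,0,0,4,0],[0,0,0,4,0],[0,0,0,0,0]]]'
python3 -m pendant '[[[0,0,0,3,0],[0,0,0,0,0],[0,0,0,0,0]]]'
python3 - <<'E'
from h import *
pf();c=snap('scene','pics/s4.png')['img'][60:220,230:400].astype(int);o=cv2.imread('pics/s1.png')[60:220,230:400].astype(int)
d=np.abs(c-o).max(2)>40
# print extent of changed region per row near the press
for r in range(60,115,3):
    x=np.where(d[r,:130])[0]; print(60+r,(x.min()+230,x.max()+230,len(x)) if len(x) else None)
E
```

```text
t: 4.0
tool_pos: [0.6396, -0.0684, 0.1193]
orientation: [-3.109, -0.421, 0.019]
force: [-1.0, -0.2, -0.8]
opening: 0.0006
gripper_force: 0.0
t: 4.3
tool_pos: [0.6448, -0.0693, 0.0984]
orientation: [-3.113, -0.421, 0.001]
force: [-0.1, 0.3, 0.6]
opening: 0.0006
gripper_force: 0.0
t 4.3 press xy mm [96.4 -3.5] z 98.4 toolx ang 0.2691 tz [-0.  0. -1.] F [-0.1  0.3  0.6] open 0.0006 xy [ 0.6448 -0.0693]
120 (np.int64(286), np.int64(320), 30)
123 (np.int64(289), np.int64(316), 25)
126 (np.int64(282), np.int64(313), 32)
129 (np.int64(276), np.int64(312), 37)
132 (np.int64(271), np.int64(309), 39)
135 (np.int64(272), np.int64(306), 35)
138 (np.int64(272), np.int64(302), 31)
141 (np.int64(275), np.int64(301), 23)
144 (np.int64(281), np.int64(301), 16)
147 (np.int64(286), np.int64(300), 13)
150 (np.int64(292), np.int64(298), 7)
153 (np.int64(311), np.int64(311), 1)
156 (np.int64(306), np.int64(308), 3)
159 (np.int64(302), np.int64(319), 9)
162 (np.int64(300), np.int64(325), 16)
165 (np.int64(296), np.int64(326), 24)
168 (np.int64(293), np.int64(329), 32)
171 (np.int64(290), np.int64(331), 34)
174 (np.int64(285), np.int64(333), 40)
```

```bash
python3 -m pendant '[[[0,0,0,2,0],[0,0,0,0,0],[0,-2,0,0,0],[0,-1.5,0,0,0],[0,-1,0,0,0],[0,-1,0,0,0],[0,0,0,0,0]]]'
python3 - <<'E'
from h import *
pf();c=snap('scene','pics/s5.png')['img'];t=snap('top','pics/t5.png')['img']
a=cv2.resize(c[110:200,260:360],None,fx=6,fy=6,interpolation=2)
cv2.imwrite('pics/s5c.png',a)
E
```

```text
t: 5.05
tool_pos: [0.5918, -0.0842, 0.0782]
orientation: [3.113, 0.421, 0.001]
force: [-0.4, -0.2, -0.7]
opening: 0.0005
gripper_force: 0.0
t 5.05 press xy mm [41.3 -3.7] z 78.2 toolx ang 0.2687 tz [ 0.001 -0.    -1.   ] F [-0.4 -0.2 -0.7] open 0.0005 xy [ 0.5918 -0.0842]
```

View pics/s5c.png

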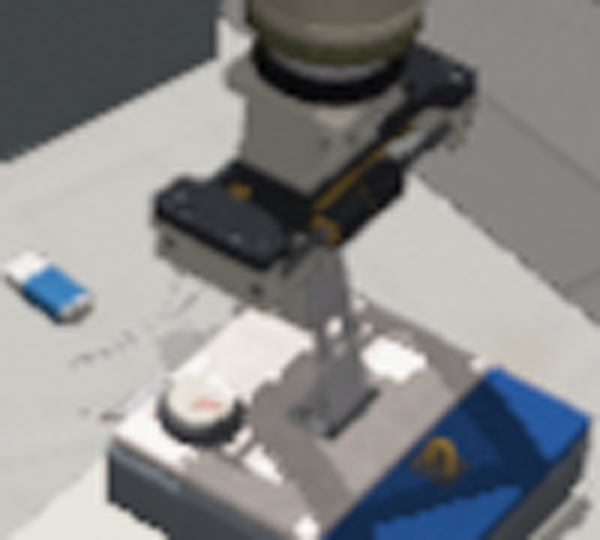

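The strap has moved to about upright, but the contact seems to sit above and ahead of the reported TCP. I'll do a touch test on the free lid to find where the fingers really end.

```bash
python3 -m pendant '[[[0,3,0,0,0],[0,0,0,0.6,0],[0,0,0,0,0]]]'; python3 -m pendant '[[[0,0,0,0.5,0],[0,0,0,0,0]]]';python3 -m pendant '[[[0,0,0,0.4,0],[0,0,0,0,0]]]'; python3 -c "
from h import *
pf()
c=cv2.imread('pics/t5.png');cv2.imwrite('pics/t5c.png',np.hstack([cv2.resize(c[140:250,290:400],(550,550),interpolation=2)]))"
```

```text
t: 5.45
tool_pos: [0.6204, -0.0755, 0.0697]
orientation: [-3.112, -0.423, 0.003]
force: [-0.4, -0.6, -0.5]
opening: 0.0007
gripper_force: 0.0
t: 5.65
tool_pos: [0.6198, -0.0759, 0.0651]
orientation: [-3.113, -0.421, 0.003]
force: [0.3, 0.6, -0.8]
opening: 0.0005
gripper_force: 0.0
t: 5.85
tool_pos: [0.6203, -0.0759, 0.0616]
orientation: [-3.113, -0.421, 0.001]
force: [0.7, 0.8, -0.5]
opening: 0.0005
gripper_force: 0.0
t 5.85 press xy mm [71.  -3.3] z 61.6 toolx ang 0.2689 tz [-0.001  0.    -1.   ] F [ 0.7  0.8 -0.5] open 0.0005 xy [ 0.6203 -0.0759]
```

```bash
for i in 1 ; do python3 -m pendant '[[[0,0,0,0.5,0],[0,0,0,0,0]]]'; python3 -m pendant '[[[0,0,0,0.5,0],[0,0,0,0,0]]]'; python3 -m pendant '[[[0,0,0,0.4,0],[0,0,0,0,0]]]'; done; python3 -c "
from h import *
snap('top','pics/t6.png');c=snap('scene','pics/s6.png')['img'];t=cv2.imread('pics/t6.png')
cv2.imwrite('pics/c6.png',np.hstack([cv2.resize(c[120:220,270:350],(400,500),interpolation=2),cv2.resize(t[130:230,310:390],(400,500),interpolation=2)]))
pf()"
```

```text
t: 6.05
tool_pos: [0.6204, -0.0758, 0.0564]
orientation: [-3.113, -0.421, 0.001]
force: [-0.5, 0.2, 0.3]
opening: 0.0003
gripper_force: 0.0
t: 6.25
tool_pos: [0.6204, -0.0758, 0.0513]
orientation: [-3.113, -0.421, 0.002]
force: [0.8, -0.7, -0.5]
opening: 0.0006
gripper_force: 0.0
t: 6.45
tool_pos: [0.6205, -0.0758, 0.0474]
orientation: [-3.113, -0.422, 0.001]
force: [0.3, -0.3, -0.5]
opening: 0.0008
gripper_force: 0.0
t 6.55 press xy mm [71.5 -3.4] z 48.0 toolx ang 0.2692 tz [-0.  0. -1.] F [-0.6 -0.7 -0.2] open 0.0009 xy [ 0.6208 -0.0758]
```

View pics/c6.png

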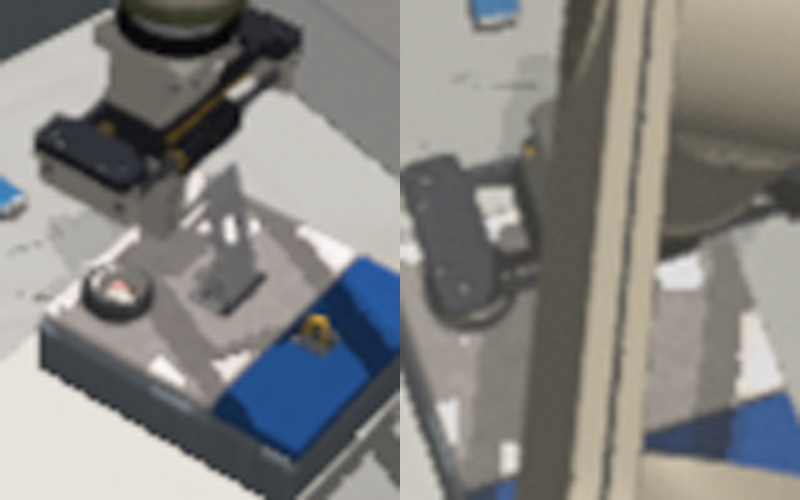

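```bash
python3 - <<'E'
from h import *
s=dict(np.load('pics/scene.npz'));t=dict(np.load('pics/top.npz'))
def tri(a,b):
    o1,d1=ray(s,*a);o2,d2=ray(t,*b)
    k=np.linalg.lstsq(np.c_[d1,-d2],o2-o1,rcond=None)[0]
    p,q=o1+k[0]*d1,o2+k[1]*d2;return (p+q)/2,np.linalg.norm(p-q)
R=np.array([[np.cos(.269),np.sin(.269)],[-np.sin(.269),np.cos(.269)]])
T=np.array([.6208,-.0758])
def rel(p): return (R@(p[:2]-T)*1e3).round(),round(p[2]*1e3)
for n,a,b in(('slabfront',(270+130/5,120+185/5),(310+60/5,130+312/5)),('slabback',(270+45/5,120+130/5),(310+20/5,130+160/5)),
 ('gauge',(270+117/5,120+290/5),(310+66/5,130+290/5))):
    p,e=tri(a,b);print(n,rel(p),e)
for z in(.048,.065,.085,.1,.13): print(z,rel(onz(s,270+155/5,120+237/5,z)),'edgeleft',rel(onz(s,270+38/5,120+185/5,z)))
E
```

```text
slabfront (array([-36.,  87.]), 204) 0.0011865959664371574
slabback (array([34., 82.]), 204) 0.0013170840595322095
gauge (array([-11.,  57.]), 78) 0.000933032077218499
0.048 (array([ 17., -24.]), 48) edgeleft (array([110., -14.]), 48)
0.065 (array([ 8., -9.]), 65) edgeleft (array([99.,  1.]), 65)
0.085 (array([-4.,  8.]), 85) edgeleft (array([85., 18.]), 85)
0.1 (array([-13.,  22.]), 100) edgeleft (array([75., 31.]), 100)
0.13 (array([-30.,  48.]), 130) edgeleft (array([55., 58.]), 130)
```

```bash
for i in 1; do python3 -m pendant '[[[0,0,0,0.5,0],[0,0,0,0,0]]]'; python3 -m pendant '[[[0,0,0,0.5,0],[0,0,0,0,0]]]'; python3 -m pendant '[[[0,0,0,0.4,0],[0,0,0,0,0]]]'; done | grep -E 'tool_pos|force'
```

```text
tool_pos: [0.6205, -0.0757, 0.0423]
force: [-0.4, -0.1, -0.1]
gripper_force: 0.0
tool_pos: [0.6203, -0.0757, 0.0372]
force: [0.0, 0.0, 0.0]
gripper_force: 0.0
tool_pos: [0.6204, -0.0758, 0.0334]
force: [0.6, 0.2, -0.3]
gripper_force: 0.0
```

```bash
for i in 1; do python3 -m pendant '[[[0,0,0,0.3,0],[0,0,0,0,0]]]'; python3 -m pendant '[[[0,0,0,0.3,0],[0,0,0,0,0]]]'; python3 -m pendant '[[[0,0,0,0.3,0],[0,0,0,0,0]]]'; done | grep -E 'tool_pos|force'; python3 -c "
from h import *
c=snap('scene','pics/s7.png')['img'];t=snap('top','pics/t7.png')['img'];pf()"
```

```text
tool_pos: [0.621, -0.0759, 0.031]
force: [-0.2, 0.1, 1.2]
gripper_force: 0.0
tool_pos: [0.6212, -0.0759, 0.0308]
force: [-9.5, 2.6, 18.0]
gripper_force: 9.2
tool_pos: [0.6214, -0.0759, 0.0307]
force: [-22.0, 2.6, 38.7]
gripper_force: 19.6
t 7.85 press xy mm [72.  -3.6] z 30.6 toolx ang 0.2695 tz [ 0.001 -0.    -1.   ] F [-20.9   3.7  39.6] open 0.0005 xy [ 0.6213 -0.0759]
```

```bash
python3 -m pendant '[[[0,0,0,-2,0],[0,0,0,-2,0],[0,0,0,0,0]]]'|grep -E 'pos|force'; python3 - <<'E'
from h import *
c=dict(np.load('pics/scene.npz'))
def proj(p):
    P=c['pose'];q=P[:3,:3].T@(np.array(p)-P[:3,3]);u=c['K']@[q[0],-q[1],-q[2]];return u[:2]/u[2]
for th in (2.2,2.1,2,1.9,1.8,1.7,1.6,1.5,1.4):
    x,z=-.092*np.cos(th),.07+.092*np.sin(th)
    print(th,proj([.551+x*np.cos(.27),-.0917+x*np.sin(.27),z]).round(1))
pf()
# grey strap pixels vs. s6: tell tip top per image
for f in('s1','s4','s5','s6','s7'):
    im=cv2.imread(f'pics/{f}.png');print(f,[tuple(im[r,305:325:2].mean(1).astype(int)) if 0 else ' '.join(str(int(v)) for v in im[r,304:326:2].mean(1)) for r in(150,154,158,162)])
E
```

```text
tool_pos: [0.6234, -0.0763, 0.0688]
force: [0.6, -0.8, -0.1]
gripper_force: 0.0
2.2 [306.6 154.7]
2.1 [308.7 154.6]
2 [310.9 154.7]
1.9 [313.3 155.1]
1.8 [315.7 155.7]
1.7 [318.1 156.6]
1.6 [320.6 157.7]
1.5 [323.1 159.1]
1.4 [325.5 160.6]
t 8.15 press xy mm [73.9 -4.6] z 68.8 toolx ang 0.2692 tz [ 0.006 -0.001 -1.   ] F [ 0.6 -0.8 -0.1] open 0.0003 xy [ 0.6234 -0.0763]
s1 ['184 184 184 185 185 185 182 182 183 183 184', '182 177 192 159 126 163 186 184 182 182 183', '205 216 136 130 128 125 214 200 184 183 182', '238 238 191 126 139 139 157 237 237 237 229']
s4 ['181 189 198 200 200 199 196 196 198 198 198', '170 167 150 121 111 165 199 198 196 196 197', '116 137 119 115 112 111 136 172 198 198 195', '125 167 184 111 132 139 141 139 124 124 135']
s5 ['62 53 50 66 49 51 36 148 200 199 199', '31 82 58 94 91 99 97 191 199 197 199', '99 104 99 99 96 97 94 142 190 200 197', '181 124 101 99 96 92 108 109 125 124 137']
s6 ['55 52 24 23 119 191 197 196 198 198 198', '66 38 157 200 188 150 108 191 197 197 197', '91 115 232 137 108 107 106 147 199 198 197', '93 103 170 148 106 104 115 108 140 124 136']
s7 ['48 46 28 30 34 23 116 188 198 198 199', '63 31 25 23 132 150 108 191 197 197 197', '71 62 193 116 107 108 106 147 199 197 195', '89 108 199 115 107 104 115 108 140 124 136']
```

The fingers really do end about 34 mm above the reported TCP: lid contact came at a reading of 31 mm, with force on the pads. The strap has only been nudged. I'll redo the swing with that offset.

```bash
python3 -m pendant '[[[0,0,0,-1.9,0],[0,-2,-0.4,0,0],[0,-2,0,0,0],[0,-2.2,0,-0.2,0],[0,-1.7,0,-0.8,0],[0,-1.5,0,-0.4,0],[0,-1.2,0,0.2,0],[0,0,0,0,0]]]'; python3 - <<'E'
from h import *
pf();c=snap('scene','pics/s8.png')['img']
for r in(150,154,158,162,166,170): print(r,' '.join(str(int(v)) for v in c[r,304:340:2].mean(1)))
E
```

```text
t: 8.95
tool_pos: [0.5162, -0.1003, 0.0949]
orientation: [-3.113, -0.42, 0.002]
force: [-0.3, 0.0, 0.3]
opening: 0.0003
gripper_force: 0.0
t 8.95 press xy mm [-35.8   1. ] z 94.9 toolx ang 0.2685 tz [-0.002  0.    -1.   ] F [-0.3  0.   0.3] open 0.0003 xy [ 0.5162 -0.1003]
150 198 144 50 77 53 52 52 52 58 32 22 21 21 24 38 29 56 31
154 188 81 32 28 66 56 52 52 52 52 52 40 24 23 21 57 57 27
158 219 188 60 96 95 71 26 32 57 56 53 60 50 41 55 63 51 63
162 246 245 225 170 99 101 100 100 89 57 25 26 74 67 95 98 159 197
166 238 228 228 229 231 230 194 113 100 99 58 103 100 100 94 103 188 196
170 245 236 228 230 232 232 230 230 231 227 183 115 100 102 90 108 83 184
```

```bash
python3 -m pendant '[[[0,-1,0,0.6,0],[0,-1.3,0,1.4,0],[0,-1.2,0,1.6,0],[0,-0.9,0,1.2,0],[0,-0.3,0,0.6,0],[0,0,0,0.3,0],[0,0,0,0,0]]]'; python3 -c "
from h import *
pf()"
```

```text
t: 9.7
tool_pos: [0.4726, -0.1126, 0.0392]
orientation: [-3.113, -0.422, 0.001]
force: [-0.3, 0.6, -0.3]
opening: 0.0007
gripper_force: 0.0
t 9.7 press xy mm [-81.1   0.9] z 39.2 toolx ang 0.2692 tz [-0.001  0.    -1.   ] F [-0.3  0.6 -0.3] open 0.0007 xy [ 0.4726 -0.1126]
```

```bash
python3 -m pendant '[[[0,0,0,0.3,0],[0,0,0,0,0]]]'|grep -E 'pos|force'; python3 -m pendant '[[[0,0,0,0.3,0],[0,0,0,0,0]]]'|grep -E 'pos|force';
```

```text
tool_pos: [0.4735, -0.1128, 0.0383]
force: [-7.8, 1.8, 16.2]
gripper_force: 7.9
tool_pos: [0.4737, -0.113, 0.0376]
force: [-19.5, 5.3, 38.6]
gripper_force: 19.1
```

The strap bottoms out at a reading of 38 mm, so its upper face is at about 72 mm and it lies flat. Next I lift and move over the peg.

```bash
python3 -m pendant '[[[0,0,0,-4,0],[0,0,0,-3.5,0],[0.5,2,-3.8,0,0],[0.5,2,-3.8,0,0],[0.5,2,-3.8,0,0],[0.5,2,-3.8,0,0],[0.5,2,-3.8,0,0],[0.5,2,-3.8,0,0]]]' 30; python3 -m pendant '[[[0.5,2,-3.8,0,0],[0.5,1.7,-3.5,0,0],[0.5,0,0,0,0],[0.5,0,0,0,0]]]'; python3 - <<'E'
from h import *
pf();c=snap('top','pics/t9.png');t=c['img']
H,S,V=cv2.split(cv2.cvtColor(t,cv2.COLOR_BGR2HSV))
m=(((H<8)|(H>172))&(S>140)&(V>90)).astype(np.uint8);m[:150]=0;m[260:]=0;m[:,:180]=0;m[:,260:]=0
k,l,st,ce=cv2.connectedComponentsWithStats(m);print([(st[i],ce[i].round(1),onz(c,*ce[i],.091).round(4)) for i in range(1,k)])
s=snap('scene','pics/s9.png')['img']
cv2.imwrite('pics/c9.png',np.hstack([cv2.resize(s[140:220,265:365],(400,320),interpolation=2),cv2.resize(t[160:240,300:400],(400,320),interpolation=2)]))
cv2.imwrite('pics/c9.png',np.vstack([cv2.imread('pics/c9.png'),np.hstack([cv2.resize(s[170:240,190:290],(400,280),interpolation=2),cv2.resize(t[160:230,180:280],(400,280),interpolation=2)])]))
E
```

```text
t: 10.9
tool_pos: [0.5284, 0.1414, 0.1086]
orientation: [-3.113, -0.422, -0.003]
force: [0.5, -0.4, 0.5]
opening: 0.0434
gripper_force: 0.0
t: 11.3
tool_pos: [0.5439, 0.2203, 0.108]
orientation: [3.112, 0.425, 0.0]
force: [-0.3, -0.5, 0.3]
opening: 0.0465
gripper_force: 0.0
t 11.3 press xy mm [ 76.6 302.5] z 108.0 toolx ang 0.2714 tz [ 0. -0. -1.] F [-0.3 -0.5  0.3] open 0.0465 xy [0.5439 0.2203]
[]
```

View pics/c9.png

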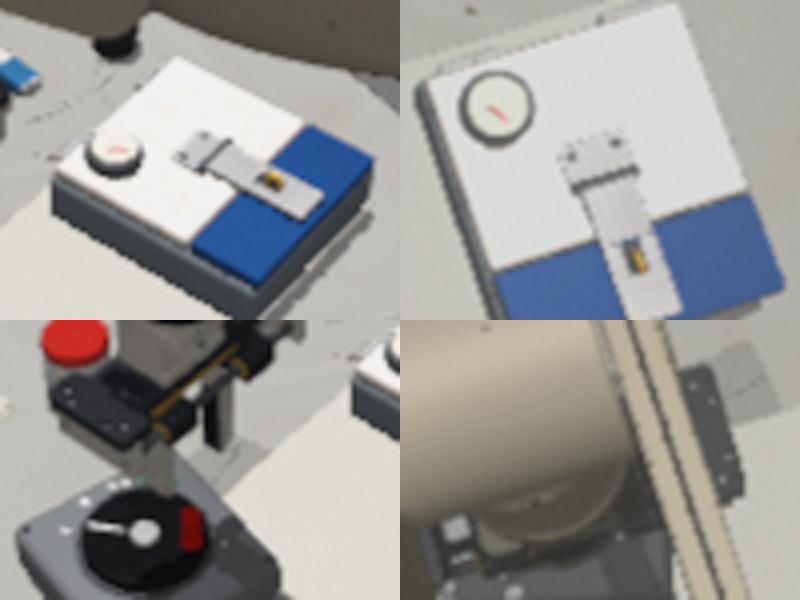

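```bash
python3 - <<'E'
from h import *
c=dict(np.load('pics/scene.npz'))
def proj(p):
    P=c['pose'];q=P[:3,:3].T@(np.array(p)-P[:3,3]);u=c['K']@[q[0],-q[1],-q[2]];return (u[:2]/u[2]).round(1)
for z in(.108,.125,.142,.16): print(z,proj([.5439,.2203,z]))
print('peg top pred',proj([.5451,.2194,.091]))
s=c['img'];H,S,V=cv2.split(cv2.cvtColor(s,cv2.COLOR_BGR2HSV))
m=(((H<8)|(H>172))&(S>140)&(V>70)).astype(np.uint8);m[:205]=0;m[240:]=0;m[:,:190]=0;m[:,290:]=0
k,l,st,ce=cv2.connectedComponentsWithStats(m);print(st[1:],ce[1:])
s=cv2.imread('pics/s1.png');H,S,V=cv2.split(cv2.cvtColor(s,cv2.COLOR_BGR2HSV))
m=(((H<8)|(H>172))&(S>140)&(V>70)).astype(np.uint8);m[:205]=0;m[240:]=0;m[:,:190]=0;m[:,290:]=0
k,l,st,ce=cv2.connectedComponentsWithStats(m);print(st[1:],ce[1:])
E
```

```text
0.108 [237.3 214.6]
0.125 [237.1 210.7]
0.142 [236.9 206.8]
0.16 [236.7 202.5]
peg top pred [237.6 218. ]
[[235 217   6  11  51]] [[237.11764706 221.90196078]]
[[235 216   6  12  57]] [[237.0877193  221.70175439]]
```

Hasp is flat with the brass staple through its slot (upper panels). The finger midpoint is above the peg, with the tips at about z = 0.14, so the offset is the same when open. I'll descend in checked steps.

```bash
python3 -m pendant '[[[0.5,0,0,3,0],[0.5,0,0,2,0],[0.5,0,0,0,0]]]'|grep -E 'pos|force'; python3 -m pendant '[[[0.5,0,0,1.2,0],[0.5,0,0,0,0]]]'|grep -E 'pos|force';python3 -m pendant '[[[0.5,0,0,0.8,0],[0.5,0,0,0,0]]]'|grep -E 'pos|force'
```

```text
tool_pos: [0.5412, 0.217, 0.0548]
force: [-1.2, -0.2, -0.4]
gripper_force: 0.0
tool_pos: [0.5435, 0.2185, 0.0456]
force: [-0.3, 0.4, -0.0]
gripper_force: 0.0
tool_pos: [0.5435, 0.2191, 0.0378]
force: [-0.7, 0.1, 0.2]
gripper_force: 0.0
```

```bash
python3 -m pendant '[[[0.5,0,0,0.6,0],[0.5,0,0,0,0],[0,0,0,0,0],[0,0,0,0,0],[0,0,0,0,0],[0,0,0,0,0]]]' 30; python3 -c "
from h import *
pf()"
```

```text
t: 12.7
tool_pos: [0.5438, 0.2193, 0.0323]
orientation: [-3.113, -0.422, -0.0]
force: [-0.3, 0.6, -0.3]
opening: 0.0189
gripper_force: 0.0
t 12.7 press xy mm [ 76.2 301.6] z 32.3 toolx ang 0.2692 tz [ 0.  0. -1.] F [-0.3  0.6 -0.3] open 0.0189 xy [0.5438 0.2193]
```

```bash
python3 -m pendant '[[[0,0,0,0,0],[0,0,0,0,0],[0,0,0,0,0]]]' 30; python3 - <<'E'
import numpy as np
# plan: peg (TCP) from bearing 224.5deg, clockwise to 1.5 rad; roll from A=.269 total 44 deg
c=np.array([.5713,.2461]);A=.269
b0=np.arctan2(.2193-.2461,.5438-.5713);r=np.hypot(.5438-.5713,.2193-.2461);print(np.degrees(b0)%360,r)
N=15;p=np.array([.5438,.2193])
for i in range(1,N+1):
    q=c+.0365*np.array([np.cos(b0-.1*i),np.sin(b0-.1*i)]);d=q-p
    # shift applied along axes before the turn
    print(i,(100*np.array([d@[np.cos(A),np.sin(A)],d@[np.sin(A),-np.cos(A)]])).round(2));A-=np.radians(3);p=q
E
```

```text
t: 13.0
tool_pos: [0.5438, 0.2192, 0.0323]
orientation: [-3.113, -0.421, -0.0]
force: [-0.3, 0.5, 0.4]
opening: 0.0139
gripper_force: 30.0
224.2614212867892 0.03839908853084934
1 [ 0.01 -0.42]
2 [-0.14 -0.34]
3 [-0.13 -0.34]
4 [-0.11 -0.35]
5 [-0.09 -0.35]
6 [-0.08 -0.36]
7 [-0.06 -0.36]
8 [-0.04 -0.36]
9 [-0.03 -0.36]
10 [-0.01 -0.36]
11 [ 0.01 -0.36]
12 [ 0.03 -0.36]
13 [ 0.04 -0.36]
14 [ 0.06 -0.36]
15 [ 0.08 -0.36]
```

Peg is gripped (opening 14 mm, 30 N). Now turning along the arc.

```bash
python3 -m pendant '[[[0,-0.05,-0.38,0,3],[0,-0.15,-0.35,0,3],[0,-0.13,-0.35,0,3],[0,-0.11,-0.35,0,3],[0,-0.09,-0.35,0,3],[0,-0.08,-0.36,0,3],[0,-0.06,-0.36,0,3],[0,-0.04,-0.36,0,3]]]'; cat > d.py <<'E'
from h import *
s=robot.read_state();p=s["tool_pos"];b=np.arctan2(p[1]-.2461,p[0]-.5713)
print('r',np.hypot(p[1]-.2461,p[0]-.5713),'turn',(np.radians(224.5)-b)%6.2832,s['dq'].round(2),s['q'][5]);pf()
def white(f,box):
    pass
c=snap('scene','pics/sd.png');im=c['img']
H,S,V=cv2.split(cv2.cvtColor(im,cv2.COLOR_BGR2HSV))
m=(((H<8)|(H>172))&(S>140)&(V>70)).astype(np.uint8);m[:195]=0;m[245:]=0;m[:,:190]=0;m[:,290:]=0
k,l,st,ce=cv2.connectedComponentsWithStats(m);print('red',st[1:].tolist(),ce[1:].round(1).tolist())
# white pointer: bright pixels on dial plane by radius
v,u=np.where((V>130)&(S<60))
for a,bb in zip(u,v):
    if 180<a<270 and 195<bb<250:
        q=onz(c,a,bb,.058)[:2]-[.5713,.2461];R=np.hypot(*q)
        if .018<R<.043: print(a,bb,round(R,3),round((np.degrees(np.arctan2(q[1],q[0])-.026))%360,0),end=' | ')
E
python3 d.py
```

```text
t: 13.8
tool_pos: [0.5318, 0.243, 0.032]
orientation: [3.126, -0.24, -0.008]
force: [-15.0, -16.8, 15.6]
opening: 0.0142
gripper_force: 30.0
r 0.03961291662859267 turn 0.6987650320601588 [ 0.06  0.04 -0.04  0.01  0.02  0.58] 2.0688646202447565
t 13.8 press xy mm [ 71.  327.7] z 32.0 toolx ang -0.1531 tz [-0.006 -0.006 -1.   ] F [-15.  -16.8  15.6] open 0.0142 xy [0.5318 0.243 ]
red [[232, 222, 4, 11, 38]] [[233.4, 227.2]]
218 215 0.041 2.0 | 219 215 0.04 358.0 | 218 216 0.038 5.0 | 219 216 0.036 1.0 | 220 216 0.034 357.0 | 219 217 0.033 5.0 | 220 217 0.031 1.0 |
```

```bash
python3 -m pendant '[[[0,-0.15,-0.36,0,2.5],[0,-0.1,-0.36,0,2.5],[0,-0.02,-0.36,0,2.5],[0,0,-0.36,0,2.5],[0,0,0,0,0]]]'; python3 d.py
```

```text
t: 14.35
tool_pos: [0.5327, 0.2589, 0.0319]
orientation: [3.095, -0.51, -0.006]
force: [-9.7, -11.8, 10.7]
opening: 0.0141
gripper_force: 30.0
r 0.04067017300798521 turn 1.0980768483638186 [-0.   -0.    0.    0.   -0.   -0.04] 2.2655031060202906
t 14.35 press xy mm [ 76.2 342.8] z 31.9 toolx ang -0.3264 tz [-0.004 -0.004 -1.   ] F [ -9.7 -11.8  10.7] open 0.0141 xy [0.5327 0.2589]
red [[226, 225, 5, 10, 41]] [[228.3, 229.0]]
```

```bash
python3 -m pendant '[[[0,0.05,-0.32,0,2],[0,0.07,-0.32,0,2],[0,0.08,-0.32,0,2],[0,0.1,-0.25,0,2],[0,0,0,0,0],[0,0,0,0,0]]]'; python3 d.py; python3 - <<'E'
from h import *
c=snap('top','pics/t10.png');s=cv2.imread('pics/sd.png')
cv2.imwrite('pics/c10.png',np.hstack([cv2.resize(s[185:255,185:275],(400,311),interpolation=2),cv2.resize(c['img'][160:230,180:270],(400,311),interpolation=2)]))
E
```

```text
t: 15.0
tool_pos: [0.539, 0.27, 0.0317]
orientation: [3.053, -0.722, -0.008]
force: [-12.9, -6.1, 10.3]
opening: 0.0141
gripper_force: 30.0
r 0.04020637054888992 turn 1.4130575460140578 [ 0. -0.  0. -0. -0. -0.] 2.414910382109745
t 15.0 press xy mm [ 85.2 351.7] z 31.7 toolx ang -0.4643 tz [-0.006 -0.003 -1.   ] F [-12.9  -6.1  10.3] open 0.0141 xy [0.539 0.27 ]
red [[221, 225, 6, 10, 45]] [[223.8, 229.5]]
```

```bash
python3 - <<'E'
from h import *
c=dict(np.load('pics/scene.npz'));t=dict(np.load('pics/top.npz'))
def proj(c,p):
    P=c['pose'];q=P[:3,:3].T@(np.array(p)-P[:3,3]);u=c['K']@[q[0],-q[1],-q[2]];return u[:2]/u[2]
ax=np.array([.570,.245])
pt=lambda r,b,z:[*(ax+r*np.array([np.cos(b),np.sin(b)])),z]
b0=np.radians(224.5)
k=np.array([237.1,221.7])-proj(c,pt(.036,b0,.075));print('rest corr',k)
for a in(0,.7,1.1,1.2,1.3,1.4,1.5,1.6): print(a,(proj(c,pt(.036,b0-a,.075))+k).round(1))
im={'scene':c['img'],'top':t['img']}
for n,cc in(('scene',c),('top',t)):
  V=cc['img'].max(2)
  for a in np.arange(.9,1.8,.05):
    b=b0-np.pi-a
    print(n,round(a,2),[int(cv2.getRectSubPix(V,(1,1),tuple(map(float,proj(cc,pt(r,b,.058)))))[0,0]) for r in(.016,.02,.024,.028,.032,.036,.04,.044)])
E
```

```text
rest corr [-0.71713337  0.01504155]
0 [237.1 221.7]
0.7 [232.5 227.3]
1.1 [228. 229.]
1.2 [226.8 229.2]
1.3 [225.6 229.4]
1.4 [224.3 229.4]
1.5 [223.1 229.3]
1.6 [221.9 229.1]
scene 0.9 [118, 32, 46, 54, 48, 33, 29, 50]
scene 0.95 [111, 33, 47, 54, 46, 30, 28, 52]
scene 1.0 [105, 35, 48, 53, 43, 29, 27, 56]
scene 1.05 [100, 39, 49, 53, 42, 29, 31, 58]
scene 1.1 [92, 41, 48, 52, 41, 30, 34, 57]
scene 1.15 [77, 42, 47, 51, 43, 32, 35, 58]
scene 1.2 [65, 41, 45, 50, 45, 39, 39, 58]
scene 1.25 [54, 39, 42, 46, 44, 42, 41, 58]
scene 1.3 [47, 37, 39, 43, 42, 43, 42, 62]
scene 1.35 [40, 33, 34, 36, 34, 34, 37, 61]
scene 1.4 [34, 28, 29, 29, 27, 27, 32, 58]
scene 1.45 [28, 25, 28, 29, 27, 27, 30, 54]
scene 1.5 [26, 26, 27, 29, 27, 26, 28, 50]
scene 1.55 [26, 26, 27, 30, 27, 25, 26, 45]
scene 1.6 [26, 26, 27, 30, 28, 26, 26, 40]
scene 1.65 [26, 26, 27, 30, 28, 26, 26, 35]
scene 1.7 [26, 26, 27, 31, 29, 26, 26, 30]
scene 1.75 [26, 25, 27, 31, 30, 26, 27, 27]
top 0.9 [180, 180, 179, 176, 160, 134, 116, 100]
top 0.95 [179, 179, 180, 171, 140, 113, 106, 91]
top 1.0 [179, 179, 176, 154, 117, 98, 89, 73]
top 1.05 [178, 178, 171, 137, 103, 91, 79, 67]
top 1.1 [179, 178, 161, 118, 91, 82, 72, 68]
top 1.15 [179, 176, 145, 103, 87, 75, 73, 70]
top 1.2 [179, 168, 129, 93, 84, 70, 72, 70]
top 1.25 [179, 162, 115, 91, 83, 73, 73, 68]
top 1.3 [177, 155, 101, 108, 110, 91, 84, 76]
top 1.35 [176, 144, 105, 130, 151, 136, 129, 104]
top 1.4 [176, 136, 105, 147, 177, 173, 174, 146]
top 1.45 [173, 127, 96, 151, 179, 179, 186, 152]
top 1.5 [170, 118, 88, 126, 143, 138, 139, 113]
top 1.55 [169, 110, 83, 99, 103, 90, 91, 75]
top 1.6 [169, 102, 76, 80, 81, 77, 76, 71]
top 1.65 [167, 100, 73, 73, 72, 72, 72, 71]
top 1.7 [160, 97, 72, 74, 74, 74, 74, 70]
top 1.75 [155, 93, 71, 76, 74, 75, 75, 69]
```

The top view shows the pointer clearly at about 1.44. I'll nudge slightly further and calibrate against the rest picture.

```bash
python3 -m pendant '[[[0,0.1,-0.22,0,0],[0,0,0,0,0],[0,0,0,0,0]]]'; python3 - <<'E'
from h import *
snap('top','pics/t11.png');t=dict(np.load('pics/top.npz'));ims={'rest':cv2.imread('pics/t1.png'),'now':t['img']}
def proj(c,p):
    P=c['pose'];q=P[:3,:3].T@(np.array(p)-P[:3,3]);u=c['K']@[q[0],-q[1],-q[2]];return u[:2]/u[2]
ax=np.array([.570,.245]);b0=np.radians(224.5)
for n,im in ims.items():
  V=im.max(2)
  A=np.arange(-.2,.2,.01) if n=='rest' else np.arange(1.25,1.75,.01)
  for r in(.03,.034,.038,.042):
    w=np.array([float(cv2.getRectSubPix(V,(1,1),tuple(map(float,proj(t,[ax[0]+r*np.cos(b0-np.pi-a),ax[1]+r*np.sin(b0-np.pi-a),.058]))))[0,0]) for a in A])
    w=np.clip(w-np.median(w)-25,0,None);print(n,r,round((w*A).sum()/w.sum(),3))
pf()
E
```

```text
t: 15.4
tool_pos: [0.5406, 0.2715, 0.0316]
orientation: [3.053, -0.722, -0.009]
force: [-13.6, -6.1, 10.8]
opening: 0.0144
gripper_force: 30.0
rest 0.03 -0.005
rest 0.034 -0.001
rest 0.038 -0.004
rest 0.042 -0.009
now 0.03 1.479
now 0.034 1.485
now 0.038 1.49
now 0.042 1.494
t 15.45 press xy mm [ 87.1 352.7] z 31.6 toolx ang -0.4642 tz [-0.006 -0.003 -1.   ] F [-13.2  -6.9  10.5] open 0.0141 xy [0.5406 0.2714]
```

The dial reads 1.49 against -0.005 at rest, and it is steady and gripped. I'll let 0.4 s pass, then hand in.

```bash
python3 -m pendant '[[[0,0,0,0,0],[0,0,0,0,0],[0,0,0,0,0],[0,0,0,0,0]]]'; python3 -c "
from plant import robot
print(robot.close_job())"
```

```text
t: 15.85
tool_pos: [0.5406, 0.2714, 0.0316]
orientation: [3.053, -0.722, -0.009]
force: [-13.5, -6.5, 10.5]
opening: 0.014
gripper_force: 30.0
the job is handed in; nothing more can be done
None
```

I closed the hasp flat over its staple, then turned the dial to the third mark (about 1.49 rad by camera) and handed in at 15.9 s still gripping the peg at 30 N; the hand-in returned no verdict, and I did not re-measure the bystanders afterwards.

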